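Check the drying tray's taped corner with the square

ROBOT

A 6-joint arm with a two-finger parallel gripper is mounted at the origin on the work surface. World frame = base frame: x ahead of the robot, y to its left, z up, the work surface at z = 0. Lengths are in m, angles in rad, forces in N, time in s.
With the tool pointing down it reaches from about 0.25 to 0.725 m from the base axis. Payload 4 kg.
Tool frame: the origin (TCP) lies at the very end of the fingers, on their centre line; the grasp point (between the pads) lies 19 mm behind it; z points along the fingers, y is the direction in which the jaws open and shut (so a half turn about z gives the same grasp; the last joint's range is limited). The gripper opens to 85 mm and grips with 20 to 120 N. Pads are 22 mm wide; open, the fingers measure 114 mm over their backs; the gripper's body (76 mm by 85 mm) begins 54 mm behind the grasp point. The pads swing forward as they close: fully open they stand 13 mm farther back than shut.
Start: joints at [1.305, 0.241, 0.005, 1.335, 0, 1.571], TCP at [0.131, 0.482, 0.231] pointing down, gripper open.
Joint ranges: [-2.72, 2.72], [-1.05, 1.87], [-1.09, 1.28], [-1.99, 2.15], [-1.42, 1.44], [-3.14, 3.14]. Speed limits (rad/s): [2.79, 2.79, 3.14, 3.14, 3.14, 3.14].

INTERFACE

Orientations are given as a unit quaternion [x, y, z, w].
In Python, from workcell import bot, camera gives the robot as it stands. The module is installed in compiled form; this text tells all that it offers.
- The arm moves only by the tool send_rows, never from a script. Its argument "deltas" is a list of rows, each an object with "grip": the opening, from 0 (shut) to 1 (fully open); "translation": the shift along the tool's x, y, z in m, a list of three; "twist": the turn, a rotation vector about the tool's x, y, z in degrees, a list of three. A call has 1 to 5 rows; each row is the pose to reach, as a shift and turn from the pose measured when the call began, along the tool's axes at that moment; what a row does not reach only later rows make up. A row lasts 1/8 s, in which the tool goes at most 62.5 mm and 10.7 degrees, less where a joint would pass 70% of its speed; a pose out of reach is approached as far as the arm can. A call with a gripper value outside its range is refused whole. The fingers move at their own pace and stop on an object; the grip force is fixed at half the most. Time passes only in rows, so rows that repeat a pose let the fingers close. It gives the time, the measured TCP pose, the force and the opening at its end, in the units of the state.
- bot.get_obs(): the state, without advancing time (a new reading comes with each control period).
- camera(name): name is "side" or "top"; returns a dict with "color" (400x640x3 uint8, blue, green, red), "intrinsics" (3x3 intrinsics, pixels), "k1" (the pictures are not rectified: a ray, as slopes to the right and down, at radius r is drawn at 1 + k1 r^2 times it, then the intrinsics apply), "xyz" and "rotation" of the camera in the world. Camera axes: x right, y down, z forward; pixel columns grow to the right and rows downward; lengths in m; the calibration is good to about 2 mm. A picture is of the moment at which its call begins. There is no depth.
- bot.job_done(): hands the job in, once; it reports no verdict.
The state is a dict: "clock": time; "joint_pos": joint angles; "joint_vel": joint speeds; "tau": joint torques, N m; "eef_pos": TCP position; "tool_rot": TCP orientation; "ft_force": force on the tool from outside, world axes, zero at the start; "ft_torque": the same for the moment, N m; "grip_width": finger opening in m.
Only numpy, scipy, OpenCV 4.12 (cv2) and the standard library are available. Lean on these libraries where they do the work, as an engineer would, in place of code of your own. Each camera call takes 0.05 s, during which the arm holds its last target.

TASK

Check that the yellow-taped corner of the herb-drying tray is true: take the L-shaped wooden square by its red handle, lower it into the tray at that corner with its own outer corner pointing into it, and press it against both walls at once for about a second. Then let go and leave the square lying flat on the tray's floor, flush against both walls.

Things in the scene. Friction and masses are not known exactly. Their poses are not given: they have to be found in the camera images.
- square_grip (a point): Grip centre of the square: loose dark-wood L, 24 mm high, arms 130 mm long (outer faces), 22 wide, pale block in the angle, upright red 30 x 30 mm handle, top 85 mm above the underside. Point: on the handle's axis, 65 mm above the underside. z up, x and y normal to handle faces; outer faces 50 mm along +x and +y, arms run to -x and -y from their corner. A straight bar and a disc share such handles: not these.
- tray_corner (a point): Yellow-taped inner corner, far left seen from the robot, of the fixed pale-wood tray (inside 260 x 330 mm), at its floor, 6 mm above the table. z up; the inside lies to -x and -y; far wall's inner face is x = 0, left wall's y = 0; walls rise 30 mm above the floor. Seated flush, the square has axes parallel to these and its handle's axis at x = y = -50 mm. Other things stand at the tray's right end.
- far_wall: The tray's far wall (towards +x), 8 mm thick, 346 mm long, 36 mm high, springy: pressed from inside it gives way outwards, staying upright and straight, 1 mm for each 1.5 N, 8 mm at most, and springs back; yellow tape at its left end. Origin mid-length, mid-thickness, at table level; x across the wall away from the tray's inside, y along it towards the taped corner.
- left_wall: The tray's left wall (towards +y), 8 mm thick, 260 mm long, 36 mm high, springy: pressed from inside it gives way outwards, staying upright and straight, 1 mm for each 1.5 N, 8 mm at most, and springs back; yellow tape at its far end. Origin mid-length, mid-thickness, at table level; x along the wall towards the taped corner, y across it away from the tray's inside.
There are look-alikes about, which are no part of the job. Leave any pink or purple look-alike of the part that bears square_grip alone.

How it is judged:
On the way:
1. the square, held by the fingers in the taped corner and on or close above the tray's floor, is pressed against the far wall and the left wall at once (over 1 N on each) (contact force between square and far_wall above 1 N and contact force between square and left_wall above 1 N and contact force between the fingers and square above 2 N and x of square_grip in the frame of tray_corner between -0.062 and -0.04 m and y of square_grip in the frame of tray_corner between -0.062 and -0.04 m and z of square_grip in the frame of tray_corner below 0.077 m and angle between the x axis of square_grip and the x axis of tray_corner, either way round below 0.175 rad and angle between square_grip's own z axis and vertical below 0.175 rad), for 0.3 s.
At the end, for the whole second after the job is handed in: The square lies still and flat (within 0.1 rad, not more than 5 mm high) on the tray's floor in the taped corner, let go, turned within 10 degrees of the walls, its handle's axis not more than 12 mm farther from either wall than when flush (x of square_grip in the frame of tray_corner between -0.062 and -0.04 m and y of square_grip in the frame of tray_corner between -0.062 and -0.04 m and z of square_grip in the frame of tray_corner below 0.07 m and angle between the x axis of square_grip and the x axis of tray_corner, either way round below 0.175 rad and angle between square_grip's own z axis and vertical below 0.1 rad and linear speed of square below 0.02 m/s); the robot touches nothing.
It also fails if it takes over 35 s, if anything falls off the work surface, if the arm or the gripper's body presses on something with over 40 N, if the wrist force passes 120 N, or if a joint passes its speed limit or range.

## Working session

There is one attempt and no reset: what is moved stays moved. The work goes in short steps, Python scripts to look and compute and a tool call to move; the robot and the scene stay as the last step left them, time stands still between calls to the robot, and variables do not carry over. Pictures are saved under pics/ and viewed, and the job is handed in when it is done.

Besides the shell and the picture viewer there is one more tool, called after "Call:" by a JSON object that holds its "fn" and its "kwargs", one argument or row to a line. send_rows: Moves the arm, as the interface text tells. Its arguments: {"type":"object","properties":{"deltas":{"type":"array","items":{"type":"object","properties":{"grip":{"type":"number"},"translation":{"type":"array","items":{"type":"number"}},"twist":{"type":"array","items":{"type":"number"}}}}}},"required":["deltas"]}

```bash
mkdir -p pics; cat > h.py <<'E'
import numpy as np, cv2
from workcell import bot, camera
def ray(c,u,v):
    K=np.array(c["intrinsics"]);d=np.array([c["k1"],0,0,0,0.])
    p=cv2.undistortPoints(np.array([[[u,v]]],float),K,d)[0,0]
    return np.array(c["xyz"]),np.array(c["rotation"])@np.array([p[0],p[1],1])
def onz(c,u,v,z):
    o,d=ray(c,u,v);return o+d*(z-o[2])/d[2]
def proj(c,P):
    R=np.array(c["rotation"]);q=R.T@(np.array(P,float)-np.array(c["xyz"]))
    s=q[:2]/q[2];s=s*(1+c["k1"]*(s@s));K=np.array(c["intrinsics"]);return K[:2,:2]@s+K[:2,2]
E
python3 - <<'E'
from h import *
for n in("top","side"):
    c=camera(n);cv2.imwrite(f"pics/{n}0.png",c["color"]);np.save(n+"0",c,allow_pickle=True)
    print(n,c["intrinsics"],c["k1"],c["xyz"],c["rotation"])
print(bot.get_obs())
E
```

```text
top [[421.51386044   0.         323.11667905]
 [  0.         421.51386044 199.2628997 ]
 [  0.           0.           1.        ]] -0.10893310155776043 [0.36569419 0.07020501 1.02551265] [ 0.7088219  -0.70301797  0.03103663 -0.04872355]
side [[411.25391661   0.         323.47332327]
 [  0.         411.25391661 198.59045031]
 [  0.           0.           1.        ]] 0.025845772299635472 [ 0.24416798 -0.68087371  0.84420935] [ 0.91360293 -0.13005645  0.04737508 -0.38232264]
{'clock': 0.1, 'joint_pos': array([ 1.30500318e+00,  2.41359425e-01,  3.86087271e-03,  1.33522694e+00,
       -1.54873911e-06,  1.57082655e+00]), 'joint_vel': array([ 0.00063611, -0.00051726,  0.00417134, -0.00199964, -0.00223395,
        0.00091961]), 'tau': array([-8.75470414e-05, -3.73137403e+01,  2.53010309e+01,  1.08617722e-02,
        6.48472934e-06,  7.09457538e-06]), 'eef_pos': array([0.13118649, 0.4818864 , 0.23049185]), 'tool_rot': array([ 1.32520642e-01,  9.91179776e-01, -9.56181076e-04, -1.27030651e-04]), 'ft_force': array([-0.21813342,  0.23284423, -1.23954045]), 'ft_torque': array([-0.01822235,  0.0383677 ,  0.01309929]), 'grip_width': 0.08545689838458974}
```

View pics/top0.png

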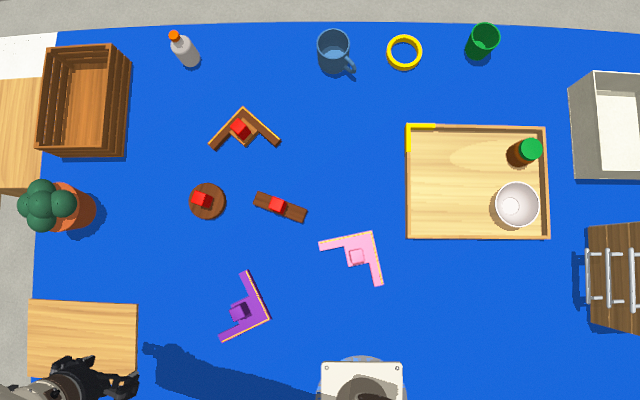

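View pics/side0.png

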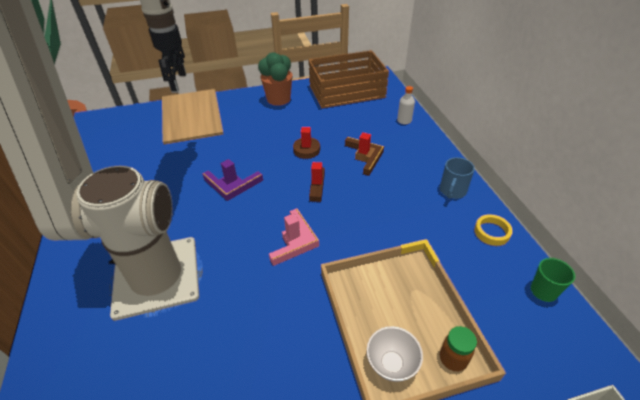

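Five things could be taken for the square in the top view: the dark-wood L with a red handle (241,130), the disc (205,200), the bar (279,206), the pink L (355,257) and the purple L (245,310). By the description it is the one at (241,130), which I'll check in a crop.

```bash
sed -i 's/np.array(c\["rotation"\])/Rm(c)/g' h.py; cat >> h.py <<'E'
from scipy.spatial.transform import Rotation
def Rm(c): return Rotation.from_quat(c["rotation"]).as_matrix()
E
python3 - <<'E'
from h import *
t=np.load("top0.npy",allow_pickle=True).item();s=np.load("side0.npy",allow_pickle=True).item()
a=cv2.resize(t["color"][95:160,200:290],None,fx=6,fy=6,interpolation=2)[:390,:540]
b=cv2.resize(t["color"][115:175,395:455],None,fx=6,fy=6,interpolation=2)
im=np.zeros((400,540+260,3),np.uint8);im[:390,:540]=a;b=b[:360,:260];im[:360,540:]=b
cv2.imwrite("pics/crop0.png",im)
im=np.hstack([cv2.resize(s["color"][120:185,335:395],(400,433),interpolation=2),cv2.resize(s["color"][235:300,385:445],(400,433),interpolation=2)])
cv2.imwrite("pics/crop1.png",im)
E
```

```text
(no output)
```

View pics/crop0.png

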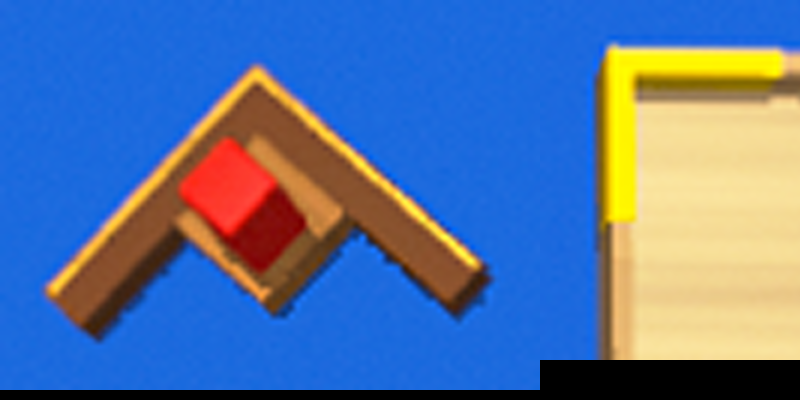

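View pics/crop1.png

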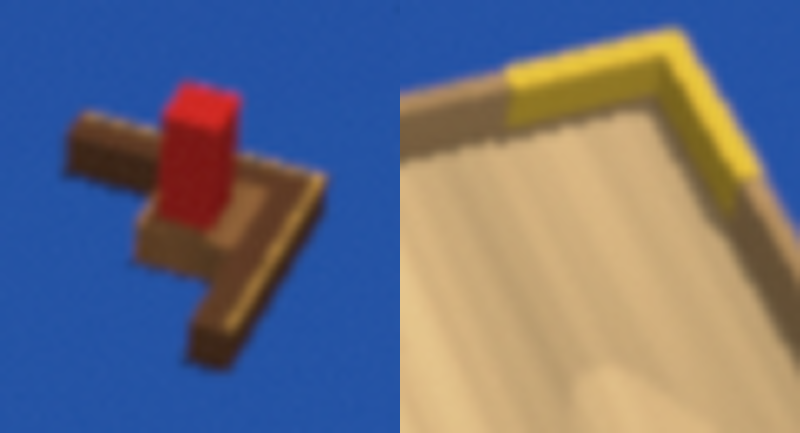

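The crops confirm the choice: a dark-wood L with a pale block and a red handle at (241,130). Its outer corner is at about (243,106), pointing away from the robot. The tray's taped corner is at about (409,126).

```bash
cat > m.py <<'E'
from h import *
def line(pts):
    vx,vy,x,y=cv2.fitLine(np.array(pts,np.float32)[:,:2],cv2.DIST_HUBER,0,0.01,0.01).ravel();return np.array([x,y]),np.array([vx,vy])
def inter(a,b):
    M=np.array([a[1],-b[1]]).T;t=np.linalg.solve(M,b[0]-a[0]);return a[0]+a[1]*t[0]
E
python3 - <<'E'
from m import *
t=np.load("top0.npy",allow_pickle=True).item();s=np.load("side0.npy",allow_pickle=True).item()
I=t["color"].astype(int)
# L outer edges: first non-blue pixel going down each column
nb=(I[:,:,0]-I[:,:,2]<40)
pl=[];pr=[]
def sub(col,r0,r1):
    d=(I[r0:r1,col,0]-I[r0:r1,col,2]).astype(float)
    k=np.argmax(d<80); a,b=d[k-1],d[k]; return r0+k-1+(a-80)/(a-b)
for x in range(213,238): pl.append(onz(t,x,sub(x,95,150),.024))
for x in range(248,278): pr.append(onz(t,x,sub(x,95,150),.024))
a,b=line(pl),line(pr);C=inter(a,b)
print("L corner",C,[np.degrees(np.arctan2(*q[1][::-1])) for q in(a,b)])
# bright red top face
for c,(x0,x1,y0,y1),n in((t,(225,255,110,150),"t"),(s,(350,380,125,165),"s")):
    J=c["color"][y0:y1,x0:x1].astype(int);
    m=((J[:,:,2]>(225 if n=="t" else 200))&(J[:,:,1]<80))
    ys,xs=np.nonzero(m);r=cv2.minAreaRect(np.c_[xs,ys].astype(np.float32));print(n,len(xs),x0+xs.mean(),y0+ys.mean(),r)
    print(onz(c,x0+xs.mean(),y0+ys.mean(),.085))
# tape
hsv=cv2.cvtColor(t["color"],cv2.COLOR_BGR2HSV)
m=((I[:,:,2]>200)&(I[:,:,1]>170)&(I[:,:,0]<90));m[:,:395]=0;m[:115]=0;m[155:]=0;m[:,445:]=0
rows=[(x,np.nonzero(m[:,x])[0]) for x in range(415,433)];cols=[(y,np.nonzero(m[y])[0]) for y in range(134,150)]
for r in rows[::4]:print(r)
for r in cols[::4]:print(r)
# outer edges of tape by subpixel blue diff, wall top z=.036
po=[onz(t,x,sub(x,112,140),.036) for x in range(412,540)]
def subc(row,c0,c1):
    d=(I[row,c0:c1,0]-I[row,c0:c1,2]).astype(float);k=np.argmax(d<80);a,b=d[k-1],d[k];return c0+k-1+(a-80)/(a-b)
pc=[onz(t,subc(y,395,420),y,.036) for y in range(130,230)]
for q in(po,pc):
  print(q[0],q[-1])
a,b=line(po),line(pc);C=inter(a,b);print("outer corner",C,[np.degrees(np.arctan2(*q[1][::-1])) for q in(a,b)])
print(I[118:135,425]);print(I[140,402:416])
E
```

```text
L corner [0.71512663 0.300117  ] [np.float32(-41.24961), np.float32(48.573235)]
t 143 237.44755244755245 125.52447552447552 ((12.423529624938965, 15.505884170532227), (11.714244842529297, 12.148106575012207), 40.60129928588867)
[0.64320818 0.29496518 0.085     ]
s 21 364.95238095238096 135.57142857142858 ((15.0, 10.5), (3.0, 6.0), 90.0)
[0.64409837 0.29018146 0.085     ]
(415, array([124, 125, 126, 127]))
(419, array([124, 125, 126, 127]))
(423, array([124, 125, 126, 127]))
(427, array([124, 125, 126, 127]))
(431, array([124, 125, 126, 127]))
(134, array([406, 407, 408, 409, 410]))
(138, array([406, 407, 408, 409, 410]))
(142, array([406, 407, 408, 409, 410]))
(146, array([406, 407, 408, 409, 410]))
[ 0.66707837 -0.11797632  0.036     ] [ 0.66400253 -0.43506718  0.036     ]
[ 0.64735006 -0.09712419  0.036     ] [ 0.40891765 -0.0963064   0.036     ]
outer corner [ 0.6667976  -0.09710993] [np.float32(89.416595), np.float32(-0.15801105)]
[[222 104  26]
 [220 103  25]
 [223 104  27]
 [225 101  21]
 [214 116  65]
 [137 215 245]
 [  0 247 255]
 [  0 245 255]
 [  0 239 255]
 [  0 182 225]
 [  0 112 139]
 [  0 111 140]
 [ 74 124 153]
 [ 91 129 158]
 [132 193 231]
 [149 218 245]
 [146 214 242]]
[[225 105  30]
 [234 104  17]
 [102  89  97]
 [  0 110 141]
 [  0 190 233]
 [  0 249 255]
 [  0 246 255]
 [  0 245 254]
 [ 12 240 254]
 [161 219 245]
 [149 219 245]
 [148 220 245]
 [147 220 245]
 [148 219 245]]
```

```bash
python3 - <<'E'
from m import *
t=np.load("top0.npy",allow_pickle=True).item();s=np.load("side0.npy",allow_pickle=True).item()
I=t["color"].astype(int)
print("far",[tuple(v) for v in I[119:138,460]]);print("near",[tuple(v) for v in I[228:244,460]])
print("left",[tuple(v) for v in I[190,400:418]]);print("right",[tuple(v) for v in I[190,538:556]])
P=lambda u,v,z:onz(t,u,v,z)[:2].round(4)
print(P(460,122.6,.036),P(460,127.1,.036),P(405.7,190,.036),P(410.5,190,.036))
S=s["color"]
a=cv2.resize(S[230:390,310:510],(800,640)[0:2],interpolation=2)[:600]
cv2.imwrite("pics/side_tray.png",a)
cv2.imwrite("pics/top_tray.png",cv2.resize(t["color"][115:250,395:560],None,fx=4.4,fy=4.4,interpolation=2))
E
```

```text
far [(np.int64(221), np.int64(105), np.int64(24)), (np.int64(222), np.int64(104), np.int64(30)), (np.int64(221), np.int64(103), np.int64(24)), (np.int64(222), np.int64(103), np.int64(24)), (np.int64(226), np.int64(102), np.int64(30)), (np.int64(167), np.int64(145), np.int64(146)), (np.int64(103), np.int64(183), np.int64(237)), (np.int64(108), np.int64(180), np.int64(230)), (np.int64(92), np.int64(152), np.int64(198)), (np.int64(57), np.int64(89), np.int64(115)), (np.int64(59), np.int64(95), np.int64(121)), (np.int64(61), np.int64(96), np.int64(124)), (np.int64(78), np.int64(120), np.int64(146)), (np.int64(103), np.int64(151), np.int64(186)), (np.int64(146), np.int64(215), np.int64(245)), (np.int64(136), np.int64(204), np.int64(236)), (np.int64(136), np.int64(202), np.int64(235)), (np.int64(140), np.int64(208), np.int64(239)), (np.int64(147), np.int64(217), np.int64(243))]
near [(np.int64(155), np.int64(225), np.int64(249)), (np.int64(158), np.int64(228), np.int64(250)), (np.int64(158), np.int64(229), np.int64(250)), (np.int64(153), np.int64(224), np.int64(248)), (np.int64(151), np.in
[... 1583 characters left out ...]
 np.int64(91), np.int64(118)), (np.int64(58), np.int64(91), np.int64(119)), (np.int64(51), np.int64(83), np.int64(109)), (np.int64(80), np.int64(128), np.int64(168)), (np.int64(114), np.int64(188), np.int64(238)), (np.int64(111), np.int64(191), np.int64(241)), (np.int64(128), np.int64(188), np.int64(246)), (np.int64(230), np.int64(99), np.int64(13)), (np.int64(222), np.int64(102), np.int64(18)), (np.int64(222), np.int64(104), np.int64(28)), (np.int64(222), np.int64(105), np.int64(28)), (np.int64(222), np.int64(105), np.int64(27)), (np.int64(222), np.int64(106), np.int64(30)), (np.int64(221), np.int64(104), np.int64(26))]
[ 0.6677 -0.2356] [ 0.6563 -0.2352] [ 0.5012 -0.0998] [ 0.5013 -0.1113]
```

View pics/top_tray.png

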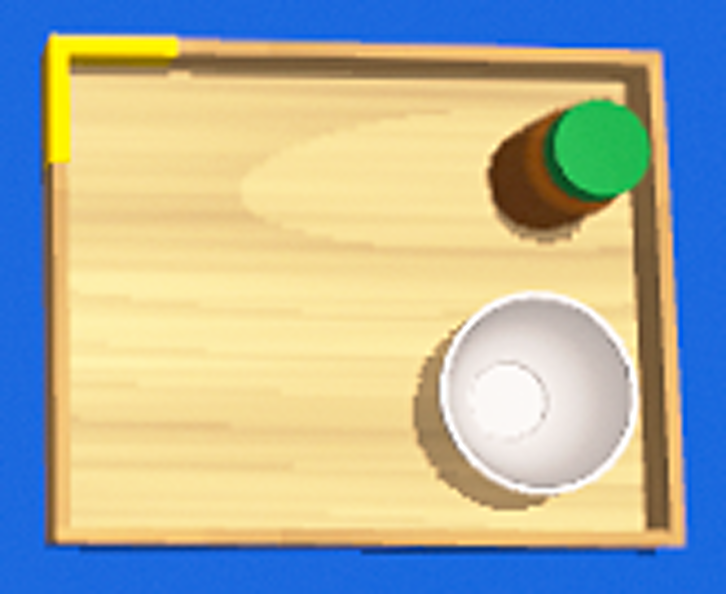

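View pics/side_tray.png

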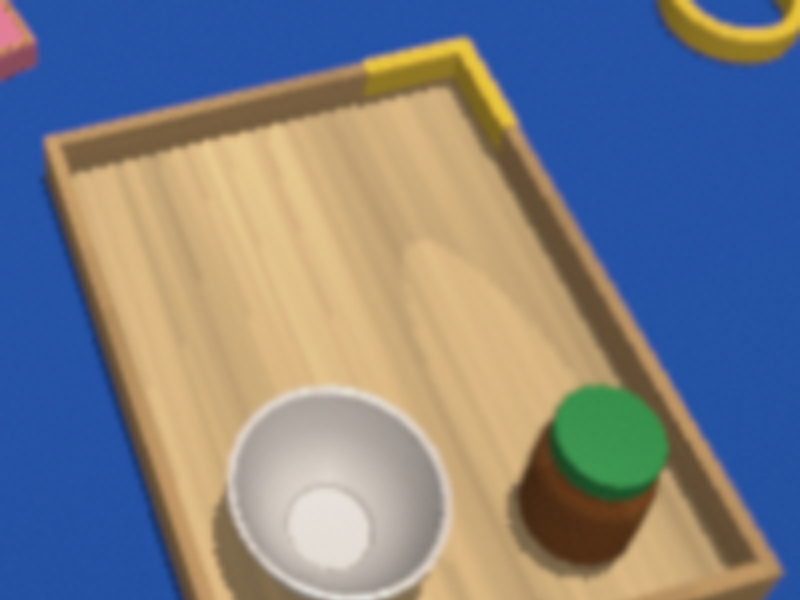

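```bash
python3 - <<'E'
from m import *
t=np.load("top0.npy",allow_pickle=True).item()
I=t["color"].astype(float)
def cross(v,th,up,i0):
    for i in range(1,len(v)):
        a,b=v[i-1],v[i]
        if (up and a<th<=b) or (not up and a>th>=b): return i0+i-1+(th-a)/(b-a)
fo,fi,lo,li,la=[],[],[],[],[]
for x in range(440,500):
    d=I[115:135,x,0]-I[115:135,x,2]; o=cross(d,30,False,115); fo.append(onz(t,x,o,.036))
    k=int(o)+2; fi.append(onz(t,x,cross(I[k:k+5,x,2],172,False,k),.036))
for y in range(160,230):
    k=405; o=cross(I[y,k:k+5,2],176,True,k); lo.append(onz(t,o,y,.036))
    k=408; li.append(onz(t,cross(I[y,k:k+6,0],143,True,k) or np.nan,y,.036))
li=[p for p in li if not np.isnan(p[0])]
L={}
for n,q in(("fo",fo),("fi",fi),("lo",lo),("li",li)):
    L[n]=line(q);print(n,L[n],np.degrees(np.arctan2(*L[n][1][::-1])))
Co=inter(L["fo"],L["lo"]);Ci=inter(L["fi"],L["li"]);print(Co,Ci)
C=(Co-[.008,-.008]+Ci)/2;print("inner corner",C)
th=np.radians(-.3)
s=np.load("side0.npy",allow_pickle=True).item();im=s["color"].copy();im2=t["color"].copy()
for c,i in((s,im),(t,im2)):
  for z in(.006,.036):
    for d in((0,0),(-.26,0),(0,-.33),(-.26,-.33)):
        R=np.array([[np.cos(th),-np.sin(th)],[np.sin(th),np.cos(th)]])
        p=proj(c,[*(C+R@np.array(d)),z]);cv2.drawMarker(i,tuple(int(round(v)) for v in p),(255,0,255),0,5)
a=cv2.resize(im[230:390,310:510],(600,480),interpolation=2)
cv2.imwrite("pics/chk.png",a);cv2.imwrite("pics/chkt.png",cv2.resize(im2[115:250,395:560],None,fx=4.4,fy=4.4,interpolation=2))
E
```

```text
fo (array([ 0.66417867, -0.28860813], dtype=float32), array([0.0015883 , 0.99999875], dtype=float32)) 89.90899
fi (array([ 0.65574485, -0.25680414], dtype=float32), array([0.00446147, 0.99999005], dtype=float32)) 89.74437
lo (array([ 0.48404008, -0.10230751], dtype=float32), array([ 0.9999865 , -0.00519238], dtype=float32)) -0.29750264
li (array([ 0.48236328, -0.11121523], dtype=float32), array([ 0.99997157, -0.00753881], dtype=float32)) -0.4319458
[ 0.66447306 -0.10324441] [ 0.6563885  -0.11252721]
inner corner [ 0.65643079 -0.10388581]
```

View pics/chk.png

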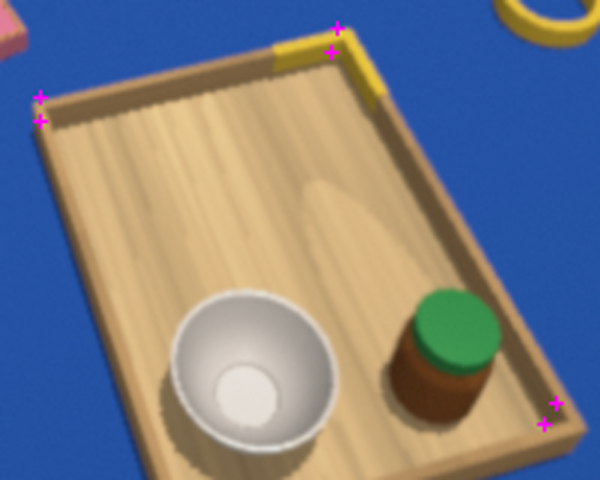

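View pics/chkt.png

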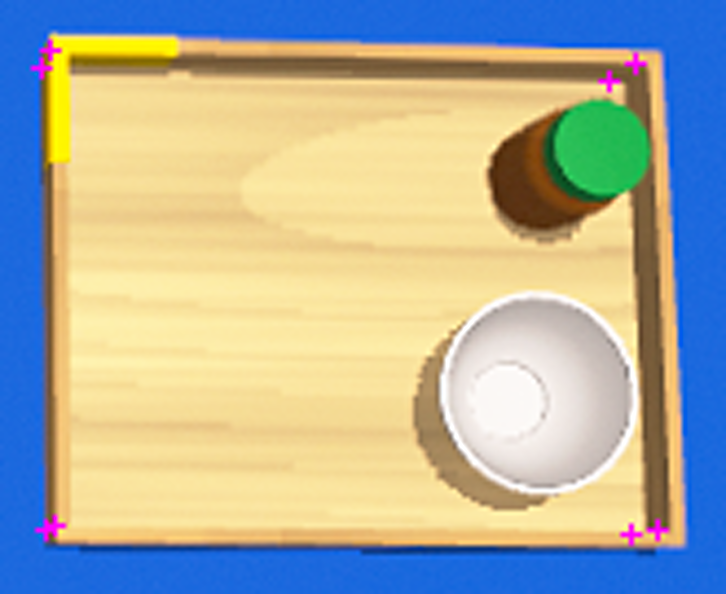

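I used the wrong sign on y for the marked points. The corrected inner corner is (0.6564, -0.1119), from outer and inner edges that agree to 1 mm, with a yaw of about -0.3°. The square's handle is at about (0.6435, 0.295) with its x axis at -41.3°. Next is a planner helper.

```bash
cat > plan.py <<'E'
import sys
from m import *
o=bot.get_obs()
def plan(P,yaw,n,tail=0,k0=0):
    p=np.array(o["eef_pos"]);R=Rotation.from_quat(o["tool_rot"])
    y=np.radians(yaw);Y=np.array([np.cos(y),np.sin(y),0]);Z=np.array([0,0,-1.]);X=np.cross(Y,Z)
    T=Rotation.from_matrix(np.array([X,Y,Z]).T)
    d=R.inv().apply(np.array(P)-p);w=np.degrees((R.inv()*T).as_rotvec())
    print("full",d.round(4),w.round(2))
    for i in range(1,n+1): print((d*i/n).round(4).tolist(),(w*i/n).round(2).tolist())
Yw=Rotation.from_quat(o["tool_rot"]).apply([0,1,0]);print("t",round(o["clock"],2),"p",o["eef_pos"].round(4),"yaw",np.degrees(np.arctan2(Yw[1],Yw[0])).round(2),"zax",Rotation.from_quat(o["tool_rot"]).apply([0,0,1]).round(4),"q6",o["joint_pos"][5].round(3),"f",o["ft_force"].round(2),"w",round(o["grip_width"],4))
a=[float(v) for v in sys.argv[1:]]
if a: plan(a[:3],a[3],int(a[4]))
E
python3 plan.py 0.6435 0.295 0.14 48.7 11
```

```text
t 0.1 p [0.1312 0.4819 0.2305] yaw 74.77 zax [-5.0e-04 -1.9e-03 -1.0e+00] q6 1.571 f [-0.22  0.23 -1.24] w 0.0855
full [-0.5434 -0.0456  0.0906] [-0.11  0.03 26.07]
[-0.0494, -0.0041, 0.0082] [-0.01, 0.0, 2.37]
[-0.0988, -0.0083, 0.0165] [-0.02, 0.0, 4.74]
[-0.1482, -0.0124, 0.0247] [-0.03, 0.01, 7.11]
[-0.1976, -0.0166, 0.0329] [-0.04, 0.01, 9.48]
[-0.247, -0.0207, 0.0412] [-0.05, 0.01, 11.85]
[-0.2964, -0.0249, 0.0494] [-0.06, 0.01, 14.22]
[-0.3458, -0.029, 0.0576] [-0.07, 0.02, 16.59]
[-0.3952, -0.0331, 0.0659] [-0.08, 0.02, 18.96]
[-0.4446, -0.0373, 0.0741] [-0.09, 0.02, 21.33]
[-0.494, -0.0414, 0.0823] [-0.1, 0.02, 23.7]
[-0.5434, -0.0456, 0.0906] [-0.11, 0.03, 26.07]
```

Call:
{"fn": "send_rows", "kwargs": {
  "deltas": [
    {"translation": [-0.05,-0.004,0],"twist": [0,0,2.4],"grip": 1},
    {"translation": [-0.1,-0.008,0.005],"twist": [0,0,4.8],"grip": 1},
    {"translation": [-0.15,-0.012,0.01],"twist": [0,0,7.2],"grip": 1},
    {"translation": [-0.2,-0.017,0.015],"twist": [0,0,9.6],"grip": 1},
    {"translation": [-0.25,-0.021,0.02],"twist": [0,0,12],"grip": 1}
  ]
}}

```text
clock: 0.72
eef_pos: [0.3681, 0.395, 0.2099]
tool_rot: [0.236, 0.972, -0.001, -0.0]
ft_force: [0.3, 0.4, -0.3]
grip_width: 0.0855
```

```bash
python3 plan.py 0.6435 0.295 0.14 48.7 6
```

```text
t 0.72 p [0.3681 0.395  0.2099] yaw 62.69 zax [-0.0012 -0.0024 -1.    ] q6 1.298 f [ 0.29  0.44 -0.33] w 0.0855
full [-0.2906  0.0377  0.0698] [-0.15  0.02 13.99]
[-0.0484, 0.0063, 0.0116] [-0.03, 0.0, 2.33]
[-0.0969, 0.0126, 0.0233] [-0.05, 0.01, 4.66]
[-0.1453, 0.0188, 0.0349] [-0.08, 0.01, 7.0]
[-0.1937, 0.0251, 0.0465] [-0.1, 0.01, 9.33]
[-0.2421, 0.0314, 0.0582] [-0.13, 0.02, 11.66]
[-0.2906, 0.0377, 0.0698] [-0.15, 0.02, 13.99]
```

Call:
{"fn": "send_rows", "kwargs": {
  "deltas": [
    {"translation": [-0.058,0.0075,0.01],"twist": [0,0,2.8],"grip": 1},
    {"translation": [-0.116,0.015,0.02],"twist": [0,0,5.6],"grip": 1},
    {"translation": [-0.174,0.0225,0.035],"twist": [0,0,8.4],"grip": 1},
    {"translation": [-0.232,0.03,0.052],"twist": [-0.1,0,11.2],"grip": 1},
    {"translation": [-0.2906,0.0377,0.0698],"twist": [-0.15,0,14],"grip": 1}
  ]
}}

```text
clock: 1.35
eef_pos: [0.645, 0.2941, 0.1389]
tool_rot: [0.353, 0.935, -0.0, -0.0]
ft_force: [0.3, 1.2, 1.4]
grip_width: 0.0849
```

```bash
python3 plan.py 0.6435 0.295 0.047 48.7 3; python3 - <<'E'
from m import *
for n,(y0,y1,x0,x1) in(("top",(80,180,170,310)),("side",(90,190,300,440))):
    c=camera(n);cv2.imwrite(f"pics/{n}1.png",cv2.resize(c["color"][y0:y1,x0:x1],None,fx=5,fy=5,interpolation=2))
E
```

```text
t 1.35 p [0.645  0.2941 0.1389] yaw 48.6 zax [-3.e-04 -2.e-04 -1.e+00] q6 1.15 f [0.35 1.2  1.35] w 0.0849
full [ 0.0017 -0.0003  0.0919] [-0.02 -0.01 -0.1 ]
[0.0006, -0.0001, 0.0306] [-0.01, -0.0, -0.03]
[0.0011, -0.0002, 0.0613] [-0.01, -0.0, -0.07]
[0.0017, -0.0003, 0.0919] [-0.02, -0.01, -0.1]
```

View pics/top1.png

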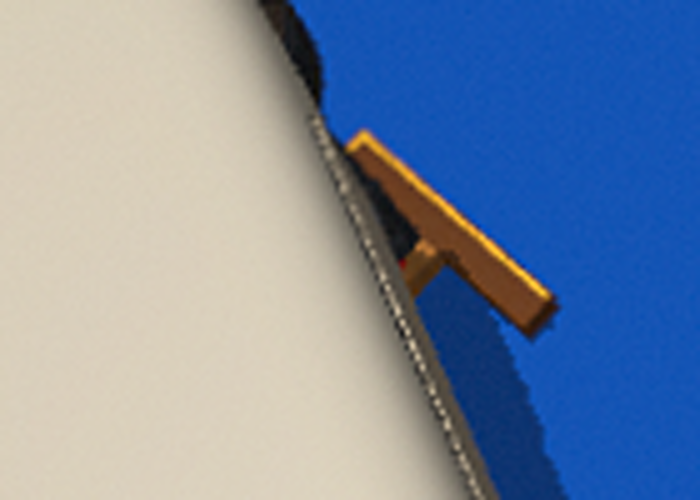

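View pics/side1.png

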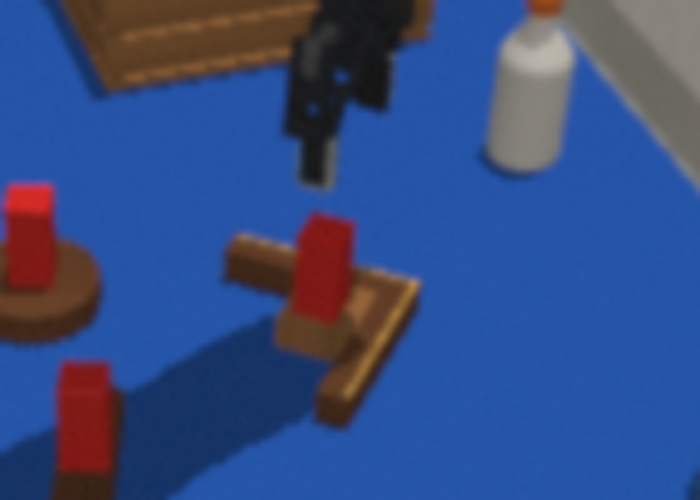

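The side view shows the open fingers straight above the red handle (325,230 in the crop) and clear of it. Descending now, then closing.

Call:
{"fn": "send_rows", "kwargs": {
  "deltas": [
    {"translation": [0.001,0,0.03],"twist": [0,0,0],"grip": 1},
    {"translation": [0.0015,0,0.06],"twist": [0,0,0],"grip": 1},
    {"translation": [0.0017,0,0.092],"twist": [0,0,0],"grip": 1},
    {"translation": [0.0017,0,0.092],"twist": [0,0,0],"grip": 0.6},
    {"translation": [0.0017,0,0.092],"twist": [0,0,0],"grip": 0}
  ]
}}

```text
clock: 2.08
eef_pos: [0.6448, 0.2913, 0.0418]
tool_rot: [0.356, 0.935, -0.003, -0.002]
ft_force: [-0.2, -0.0, 0.6]
grip_width: 0.052
```

Call:
{"fn": "send_rows", "kwargs": {
  "deltas": [
    {"translation": [0,0,0],"twist": [0,0,0],"grip": 0},
    {"translation": [0,0,0],"twist": [0,0,0],"grip": 0},
    {"translation": [0,0,0],"twist": [0,0,0],"grip": 0},
    {"translation": [0,0,0],"twist": [0,0,0],"grip": 0}
  ]
}}

```text
clock: 2.58
eef_pos: [0.6459, 0.292, 0.0442]
tool_rot: [0.356, 0.935, -0.002, -0.0]
ft_force: [-1.2, 0.1, 6.3]
grip_width: 0.0292
```

```bash
python3 plan.py; python3 - <<'E'
from m import *
for n,(y0,y1,x0,x1) in(("top",(80,180,170,310)),("side",(90,190,300,440))):
    c=camera(n);cv2.imwrite(f"pics/{n}2.png",cv2.resize(c["color"][y0:y1,x0:x1],None,fx=5,fy=5,interpolation=2))
E
```

```text
t 2.58 p [0.6459 0.292  0.0442] yaw 48.33 zax [-0.0019 -0.0026 -1.    ] q6 1.153 f [-1.23  0.11  6.28] w 0.0292
```

View pics/side2.png

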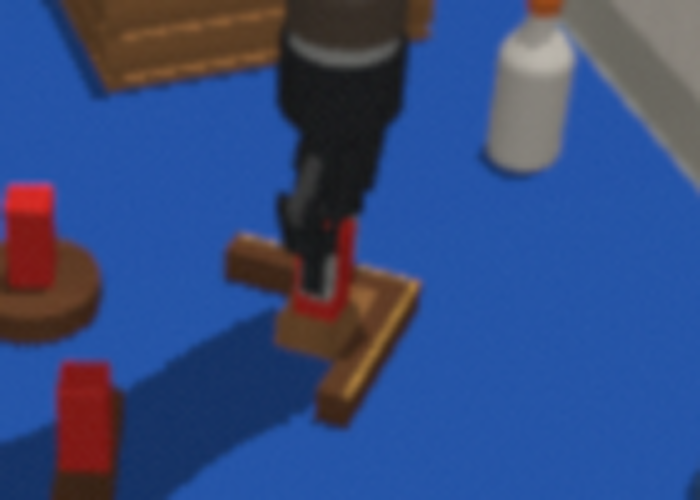

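The handle is held (opening 29 mm), and the side crop shows the fingers on it. Lifting now.

Call:
{"fn": "send_rows", "kwargs": {
  "deltas": [
    {"translation": [0,0,-0.015],"twist": [0,0,0],"grip": 0},
    {"translation": [0,0,-0.04],"twist": [0,0,0],"grip": 0},
    {"translation": [0,0,-0.065],"twist": [0,0,0],"grip": 0},
    {"translation": [0,0,-0.09],"twist": [0,0,0],"grip": 0}
  ]
}}

```text
clock: 3.18
eef_pos: [0.6457, 0.292, 0.135]
tool_rot: [0.356, 0.935, -0.002, -0.001]
ft_force: [0.2, 0.4, -3.0]
grip_width: 0.0293
```

```bash
python3 plan.py .596 -0.172 .135 89.3 15|head -4
```

```text
t 3.17 p [0.6457 0.292  0.135 ] yaw 48.32 zax [-0.0027 -0.0031 -1.    ] q6 1.153 f [ 0.2   0.41 -2.99] w 0.0293
full [-0.2714 -0.3796  0.0016] [ -0.23  -0.08 -40.98]
[-0.0181, -0.0253, 0.0001] [-0.02, -0.01, -2.73]
[-0.0362, -0.0506, 0.0002] [-0.03, -0.01, -5.46]
```

Call:
{"fn": "send_rows", "kwargs": {
  "deltas": [
    {"translation": [-0.012,-0.017,0],"twist": [0,0,-1.9],"grip": 0},
    {"translation": [-0.03,-0.042,0],"twist": [0,0,-4.5],"grip": 0},
    {"translation": [-0.05,-0.07,0],"twist": [0,0,-7.5],"grip": 0},
    {"translation": [-0.07,-0.098,0],"twist": [0,0,-10.5],"grip": 0},
    {"translation": [-0.09,-0.126,0],"twist": [0,0,-13.6],"grip": 0}
  ]
}}

```text
clock: 3.8
eef_pos: [0.6287, 0.1369, 0.1358]
tool_rot: [0.242, 0.97, -0.002, -0.001]
ft_force: [0.2, 0.0, -2.6]
grip_width: 0.0294
```

```bash
python3 plan.py .596 -0.172 .135 89.3 10|sed -n '1,7p'
```

```text
t 3.8 p [0.6287 0.1369 0.1358] yaw 62.02 zax [-0.0033 -0.0034 -1.    ] q6 0.704 f [ 0.17  0.05 -2.55] w 0.0294
full [-0.116  -0.2881  0.0019] [ -0.23  -0.13 -27.28]
[-0.0116, -0.0288, 0.0002] [-0.02, -0.01, -2.73]
[-0.0232, -0.0576, 0.0004] [-0.05, -0.03, -5.46]
[-0.0348, -0.0864, 0.0006] [-0.07, -0.04, -8.18]
[-0.0464, -0.1152, 0.0008] [-0.09, -0.05, -10.91]
[-0.058, -0.1441, 0.001] [-0.12, -0.07, -13.64]
```

Call:
{"fn": "send_rows", "kwargs": {
  "deltas": [
    {"translation": [-0.0116,-0.029,0],"twist": [0,0,-2.7],"grip": 0},
    {"translation": [-0.0232,-0.058,0],"twist": [0,0,-5.5],"grip": 0},
    {"translation": [-0.035,-0.0865,0],"twist": [0,0,-8.2],"grip": 0},
    {"translation": [-0.0464,-0.115,0],"twist": [0,0,-10.9],"grip": 0},
    {"translation": [-0.058,-0.144,0],"twist": [-0.1,0,-13.6],"grip": 0}
  ]
}}

```text
clock: 4.42
eef_pos: [0.612, -0.0185, 0.1366]
tool_rot: [0.124, 0.992, -0.001, -0.001]
ft_force: [0.7, -0.2, -3.1]
grip_width: 0.0294
```

```bash
python3 plan.py .596 -0.172 .135 89.3 5
```

```text
t 4.42 p [ 0.612  -0.0185  0.1366] yaw 75.72 zax [-0.0031 -0.0019 -1.    ] q6 0.22 f [ 0.72 -0.19 -3.08] w 0.0294
full [-0.0224 -0.1527  0.002 ] [ -0.13  -0.16 -13.59]
[-0.0045, -0.0305, 0.0004] [-0.03, -0.03, -2.72]
[-0.009, -0.0611, 0.0008] [-0.05, -0.06, -5.43]
[-0.0134, -0.0916, 0.0012] [-0.08, -0.1, -8.15]
[-0.0179, -0.1221, 0.0016] [-0.1, -0.13, -10.87]
[-0.0224, -0.1527, 0.002] [-0.13, -0.16, -13.59]
```

Call:
{"fn": "send_rows", "kwargs": {
  "deltas": [
    {"translation": [-0.0045,-0.0305,0],"twist": [0,0,-2.7],"grip": 0},
    {"translation": [-0.009,-0.061,0.001],"twist": [0,0,-5.4],"grip": 0},
    {"translation": [-0.0135,-0.0915,0.001],"twist": [0,0,-8.2],"grip": 0},
    {"translation": [-0.018,-0.13,0.002],"twist": [-0.1,-0.1,-10.9],"grip": 0},
    {"translation": [-0.0224,-0.1527,0.002],"twist": [-0.1,-0.15,-13.6],"grip": 0}
  ]
}}

```text
clock: 5.05
eef_pos: [0.5952, -0.1739, 0.1352]
tool_rot: [0.006, 1.0, -0.0, -0.001]
ft_force: [1.2, -0.4, -2.7]
grip_width: 0.0293
```

```bash
python3 plan.py .596 -0.172 .135 89.3 1; python3 - <<'E'
from m import *
for n,(y0,y1,x0,x1) in(("top",(90,220,370,530)),("side",(190,320,330,490))):
    c=camera(n);np.save(n+"3",c,allow_pickle=True);cv2.imwrite(f"pics/{n}3.png",cv2.resize(c["color"][y0:y1,x0:x1],None,fx=4.5,fy=4.5,interpolation=2))
E
```

```text
t 5.05 p [ 0.5952 -0.1739  0.1352] yaw 89.31 zax [-1.1e-03 -7.0e-04 -1.0e+00] q6 -0.272 f [ 1.22 -0.38 -2.72] w 0.0293
full [-0.0008  0.0019  0.0002] [-0.04 -0.06  0.01]
[-0.0008, 0.0019, 0.0002] [-0.04, -0.06, 0.01]
```

View pics/side3.png

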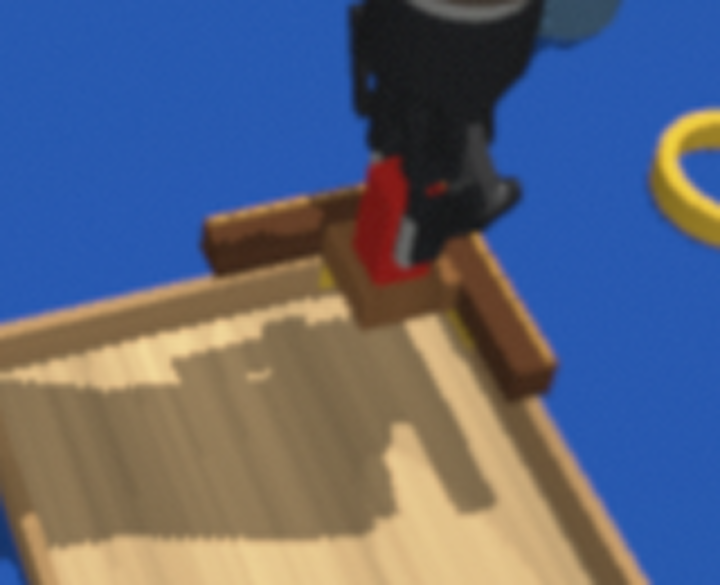

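View pics/top3.png

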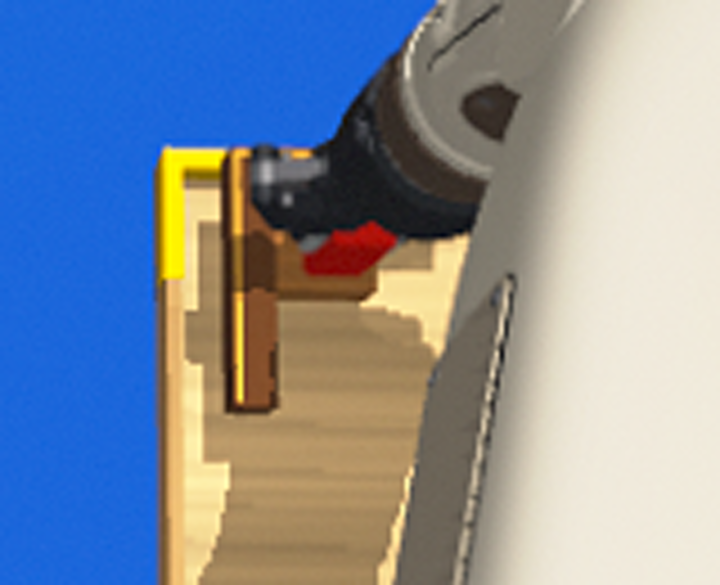

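```bash
python3 - <<'E'
from m import *
c=np.load("top3.npy",allow_pickle=True).item();I=c["color"].astype(int)
for y in (128,140,150,160,170,178): print(y,[tuple(map(int,v)) for v in I[y,417:426]])
for x in (423,430): print(x,[tuple(map(int,v)) for v in I[118:130,x]])
for u,v in((420.6,123),(420.6,180),(421,123)): print(onz(c,u,v,.115))
s=np.load("side3.npy",allow_pickle=True).item()
# predict side-view points of square top corner and arm ends for both estimates
o=[.5952,-.1739]
for C in((.645,-.125),):
  for d in((0,0),(-.13,0),(0,-.13)):
    p=proj(s,[C[0]+d[0],C[1]+d[1],.115]);print("side px",p.round(1),((p-[330,190])*4.5).round())
E
```

```text
128 [(0, 113, 139), (0, 106, 133), (18, 43, 67), (24, 34, 58), (43, 109, 159), (60, 176, 239), (52, 130, 193), (40, 71, 120), (60, 70, 95)]
140 [(91, 132, 162), (89, 128, 158), (31, 50, 74), (21, 31, 58), (39, 94, 139), (63, 187, 246), (57, 165, 231), (42, 71, 122), (40, 76, 129)]
150 [(94, 137, 167), (93, 137, 168), (55, 81, 107), (15, 30, 51), (20, 47, 70), (36, 102, 142), (38, 103, 143), (23, 43, 73), (28, 46, 76)]
160 [(88, 130, 158), (92, 135, 165), (53, 80, 106), (19, 29, 50), (28, 52, 83), (54, 150, 213), (70, 230, 255), (40, 68, 121), (43, 77, 129)]
170 [(90, 134, 164), (93, 139, 166), (55, 85, 111), (21, 29, 51), (25, 44, 73), (52, 145, 210), (71, 240, 255), (41, 69, 122), (44, 77, 131)]
178 [(104, 153, 188), (108, 157, 193), (88, 129, 161), (20, 31, 53), (22, 31, 50), (51, 119, 187), (76, 245, 255), (44, 71, 128), (42, 77, 133)]
423 [(219, 102, 29), (219, 101, 27), (219, 101, 25), (224, 102, 21), (182, 107, 103), (80, 182, 244), (55, 186, 247), (48, 127, 187), (50, 127, 191), (49, 128, 192), (52, 130, 193), (50, 122, 182)]
430 [(219, 103, 26), (219, 102, 24), (222, 105, 26), (206, 97, 31), (134, 72, 43), (45, 45, 47), (48, 43, 40), (84, 82, 81), (126, 125, 125), (140, 138, 139), (141, 138, 138), (141, 139, 141)]
[ 0.64137735 -0.12218897  0.115     ]
[ 0.51267047 -0.1193183   0.115     ]
[ 0.64138811 -0.12308668  0.115     ]
side px [426.6 225.4] [435. 159.]
side px [374.7 237.5] [201. 214.]
side px [454.  269.3] [558. 357.]
```

Measured in the top view, the held square's corner is at (0.6425, -0.123) with yaw about -0.5°, so it is parallel to the walls with 11–14 mm gaps. The side view agrees. Lowering straight down.

Call:
{"fn": "send_rows", "kwargs": {
  "deltas": [
    {"translation": [0,0,0.02],"twist": [0,0,0],"grip": 0},
    {"translation": [0,0,0.042],"twist": [0,0,0],"grip": 0},
    {"translation": [0,0,0.062],"twist": [0,0,0],"grip": 0},
    {"translation": [0,0,0.076],"twist": [0,0,0],"grip": 0},
    {"translation": [0,0,0.081],"twist": [0,0,0],"grip": 0}
  ]
}}

```text
clock: 5.78
eef_pos: [0.5948, -0.1744, 0.0533]
tool_rot: [0.008, 1.0, -0.0, -0.001]
ft_force: [0.0, 0.8, -2.2]
grip_width: 0.0296
```

```bash
python3 plan.py .6094 -.1626 .0525 89.5 1; python3 - <<'E'
from m import *
ims=[]
for n,(y0,y1,x0,x1) in(("top",(100,200,390,480)),("side",(210,310,350,440))):
    c=camera(n);np.save(n+"4",c,allow_pickle=True);ims.append(cv2.resize(c["color"][y0:y1,x0:x1],(396,440),interpolation=2))
cv2.imwrite("pics/b4.png",np.hstack(ims))
E
```

```text
t 5.78 p [ 0.5948 -0.1744  0.0533] yaw 89.13 zax [-2.4e-03 -9.0e-04 -1.0e+00] q6 -0.269 f [ 0.04  0.82 -2.22] w 0.0296
full [-0.0144  0.012   0.0008] [-0.05 -0.13 -0.37]
[-0.0144, 0.012, 0.0008] [-0.05, -0.13, -0.37]
```

View pics/b4.png

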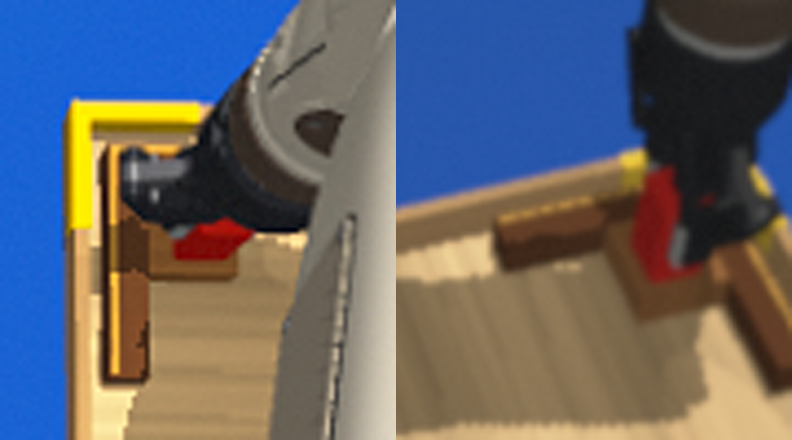

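Both views show the square inside the walls, with a gap on both sides. Moving up to the walls slowly.

Call:
{"fn": "send_rows", "kwargs": {
  "deltas": [
    {"translation": [-0.004,0.0035,0],"twist": [0,0,-0.3],"grip": 0},
    {"translation": [-0.008,0.007,0],"twist": [0,0,-0.3],"grip": 0},
    {"translation": [-0.012,0.01,0],"twist": [0,0,-0.3],"grip": 0},
    {"translation": [-0.0144,0.012,0],"twist": [0,0,-0.3],"grip": 0},
    {"translation": [-0.0144,0.012,0],"twist": [0,0,-0.3],"grip": 0}
  ]
}}

```text
clock: 6.5
eef_pos: [0.6099, -0.1629, 0.0539]
tool_rot: [0.005, 1.0, -0.001, -0.001]
ft_force: [-0.4, -0.0, -2.8]
grip_width: 0.0292
```

```bash
python3 plan.py .6134 -.1586 .0525 89.5 1
```

```text
t 6.5 p [ 0.6099 -0.1629  0.0539] yaw 89.44 zax [-0.0014 -0.0016 -1.    ] q6 -0.25 f [-0.38 -0.05 -2.82] w 0.0292
full [-0.0035  0.0043  0.0014] [-0.09 -0.08 -0.06]
[-0.0035, 0.0043, 0.0014] [-0.09, -0.08, -0.06]
```

Call:
{"fn": "send_rows", "kwargs": {
  "deltas": [
    {"translation": [-0.002,0.002,0.001],"twist": [0,0,0],"grip": 0},
    {"translation": [-0.003,0.004,0.001],"twist": [0,0,0],"grip": 0},
    {"translation": [-0.004,0.0045,0.001],"twist": [0,0,0],"grip": 0},
    {"translation": [-0.004,0.0045,0.001],"twist": [0,0,0],"grip": 0}
  ]
}}

```text
clock: 7.0
eef_pos: [0.6117, -0.1604, 0.0524]
tool_rot: [0.006, 1.0, -0.003, -0.003]
ft_force: [-4.5, -5.6, -1.5]
grip_width: 0.0295
```

```bash
python3 plan.py .6134 -.1586 .0525 89.5 1;python3 - <<'E'
from m import *
ims=[]
for n,(y0,y1,x0,x1) in(("top",(100,200,390,480)),("side",(210,310,350,440))):
    c=camera(n);np.save(n+"5",c,allow_pickle=True);ims.append(cv2.resize(c["color"][y0:y1,x0:x1],(396,440),interpolation=2))
cv2.imwrite("pics/b5.png",np.hstack(ims));print(bot.get_obs()["ft_force"])
E
```

```text
t 7.0 p [ 0.6117 -0.1604  0.0524] yaw 89.37 zax [-0.006  -0.0051 -1.    ] q6 -0.242 f [-4.54 -5.57 -1.47] w 0.0295
full [-0.0017  0.0018 -0.0001] [-0.3  -0.34 -0.14]
[-0.0017, 0.0018, -0.0001] [-0.3, -0.34, -0.14]
[-5.53200332 -4.90610061 -0.45003386]
```

View pics/b5.png

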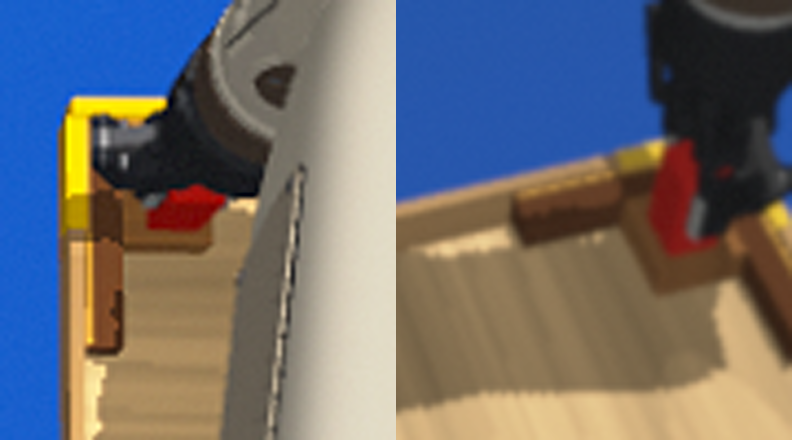

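Both walls push back at about 5 N, and the views show the square against both. Holding for over a second.

Call:
{"fn": "send_rows", "kwargs": {
  "deltas": [
    {"translation": [-0.0025,0.0025,0],"twist": [0,0,0],"grip": 0},
    {"translation": [-0.0025,0.0025,0],"twist": [0,0,0],"grip": 0},
    {"translation": [-0.0025,0.0025,0],"twist": [0,0,0],"grip": 0},
    {"translation": [-0.0025,0.0025,0],"twist": [0,0,0],"grip": 0},
    {"translation": [-0.0025,0.0025,0],"twist": [0,0,0],"grip": 0}
  ]
}}

```text
clock: 7.72
eef_pos: [0.6121, -0.16, 0.0521]
tool_rot: [0.006, 1.0, -0.004, -0.005]
ft_force: [-5.1, -6.1, -0.6]
grip_width: 0.03
```

Call:
{"fn": "send_rows", "kwargs": {
  "deltas": [
    {"translation": [-0.0025,0.0025,0],"twist": [0,0,0],"grip": 0},
    {"translation": [-0.0025,0.0025,0],"twist": [0,0,0],"grip": 0},
    {"translation": [-0.0025,0.0025,0],"twist": [0,0,0],"grip": 0},
    {"translation": [-0.0025,0.0025,0],"twist": [0,0,0],"grip": 0},
    {"translation": [-0.0025,0.0025,0],"twist": [0,0,0],"grip": 0}
  ]
}}

```text
clock: 8.35
eef_pos: [0.6124, -0.1597, 0.0518]
tool_rot: [0.007, 1.0, -0.006, -0.007]
ft_force: [-4.7, -6.2, 1.0]
grip_width: 0.0293
```

```bash
python3 plan.py .6098 -.1622 .0505 89.5 1;
```

```text
t 8.35 p [ 0.6124 -0.1597  0.0518] yaw 89.26 zax [-0.0145 -0.0128 -0.9998] q6 -0.234 f [-4.66 -6.21  0.96] w 0.0293
full [ 0.0025 -0.0025  0.0014] [-0.74 -0.82 -0.25]
[0.0025, -0.0025, 0.0014] [-0.74, -0.82, -0.25]
```

Pressed for over 1.5 s. Now easing off, levelling the tool and setting the square on the floor.

Call:
{"fn": "send_rows", "kwargs": {
  "deltas": [
    {"translation": [0.001,-0.001,0.0005],"twist": [-0.4,-0.4,-0.1],"grip": 0},
    {"translation": [0.0018,-0.0018,0.001],"twist": [-0.7,-0.8,-0.2],"grip": 0},
    {"translation": [0.002,-0.002,0.002],"twist": [-0.7,-0.8,-0.2],"grip": 0},
    {"translation": [0.002,-0.002,0.0025],"twist": [-0.7,-0.8,-0.2],"grip": 0}
  ]
}}

```text
clock: 8.85
eef_pos: [0.6103, -0.162, 0.0502]
tool_rot: [0.005, 1.0, -0.001, 0.0]
ft_force: [-5.3, -3.4, 5.2]
grip_width: 0.0295
```

```bash
python3 plan.py .6098 -.1622 .0500 89.5 1;
```

```text
t 8.85 p [ 0.6103 -0.162   0.0502] yaw 89.43 zax [ 1.0e-04 -1.3e-03 -1.0e+00] q6 -0.249 f [-5.26 -3.36  5.17] w 0.0295
full [ 0.0005 -0.0002  0.0002] [-0.08  0.   -0.07]
[0.0005, -0.0002, 0.0002] [-0.08, 0.0, -0.07]
```

Call:
{"fn": "send_rows", "kwargs": {
  "deltas": [
    {"translation": [0.001,-0.0008,0],"twist": [0,0,0],"grip": 0},
    {"translation": [0.001,-0.0008,0],"twist": [0,0,0],"grip": 0},
    {"translation": [0.001,-0.0008,0],"twist": [0,0,0],"grip": 0.3},
    {"translation": [0.001,-0.0008,0],"twist": [0,0,0],"grip": 0.7},
    {"translation": [0.001,-0.0008,0],"twist": [0,0,0],"grip": 0.8}
  ]
}}

```text
clock: 9.48
eef_pos: [0.6098, -0.1625, 0.0505]
tool_rot: [0.005, 1.0, -0.0, 0.001]
ft_force: [0.7, -0.1, -0.2]
grip_width: 0.0646
```

Call:
{"fn": "send_rows", "kwargs": {
  "deltas": [
    {"translation": [0,0,0],"twist": [0,0,0],"grip": 0.85},
    {"translation": [0,0,0],"twist": [0,0,0],"grip": 0.85},
    {"translation": [0,0,0],"twist": [0,0,0],"grip": 0.85}
  ]
}}

```text
clock: 9.85
eef_pos: [0.6099, -0.1624, 0.0505]
tool_rot: [0.005, 1.0, -0.0, 0.001]
ft_force: [0.3, 0.2, 0.2]
grip_width: 0.0727
```

```bash
python3 plan.py;python3 - <<'E'
from m import *
ims=[]
for n,(y0,y1,x0,x1) in(("top",(100,200,390,480)),("side",(210,310,350,440))):
    c=camera(n);np.save(n+"6",c,allow_pickle=True);ims.append(cv2.resize(c["color"][y0:y1,x0:x1],(396,440),interpolation=2))
cv2.imwrite("pics/b6.png",np.hstack(ims))
E
```

```text
t 9.85 p [ 0.6099 -0.1624  0.0505] yaw 89.45 zax [ 1.1e-03 -8.0e-04 -1.0e+00] q6 -0.25 f [0.25 0.24 0.15] w 0.0727
```

View pics/b6.png

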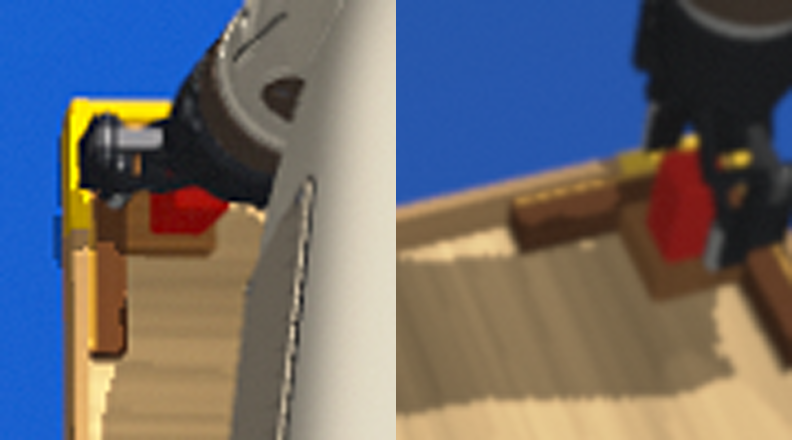

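The jaws are open on both sides of the handle and the wrist force is zero. Retreating straight up, then back towards the base.

Call:
{"fn": "send_rows", "kwargs": {
  "deltas": [
    {"translation": [0,0,-0.02],"twist": [0,0,0],"grip": 0.85},
    {"translation": [0,0,-0.05],"twist": [0,0,0],"grip": 0.85},
    {"translation": [0,0,-0.09],"twist": [0,0,0],"grip": 0.85},
    {"translation": [0,0,-0.13],"twist": [0,0,0],"grip": 0.85},
    {"translation": [0.03,0,-0.15],"twist": [0,0,0],"grip": 0.85}
  ]
}}

```text
clock: 10.58
eef_pos: [0.5818, -0.1623, 0.203]
tool_rot: [0.004, 1.0, -0.001, 0.003]
ft_force: [-0.1, 0.1, -0.2]
grip_width: 0.0721
```

Call:
{"fn": "send_rows", "kwargs": {
  "deltas": [
    {"translation": [0.04,0.04,0],"twist": [0,0,0],"grip": 0.85},
    {"translation": [0.08,0.09,0],"twist": [0,0,0],"grip": 0.85},
    {"translation": [0.12,0.14,0],"twist": [0,0,0],"grip": 0.85},
    {"translation": [0.16,0.19,0],"twist": [0,0,0],"grip": 0.85},
    {"translation": [0.2,0.24,0],"twist": [0,0,0],"grip": 0.85}
  ]
}}

```text
clock: 11.2
eef_pos: [0.3865, 0.0759, 0.2015]
tool_rot: [0.005, 1.0, -0.001, 0.004]
ft_force: [0.1, 1.0, -0.3]
grip_width: 0.0727
```

```bash
python3 plan.py;python3 - <<'E'
from m import *
ims=[]
for n,(y0,y1,x0,x1) in(("top",(100,200,390,480)),("side",(210,310,350,440))):
    c=camera(n);np.save(n+"7",c,allow_pickle=True);ims.append(cv2.resize(c["color"][y0:y1,x0:x1],(396,440),interpolation=2));cv2.imwrite(f"pics/{n}7.png",c["color"])
cv2.imwrite("pics/b7.png",np.hstack(ims))
E
```

```text
t 11.2 p [0.3865 0.0759 0.2015] yaw 89.45 zax [ 0.0074 -0.0015 -1.    ] q6 0.206 f [ 0.06  1.04 -0.26] w 0.0727
```

View pics/b7.png

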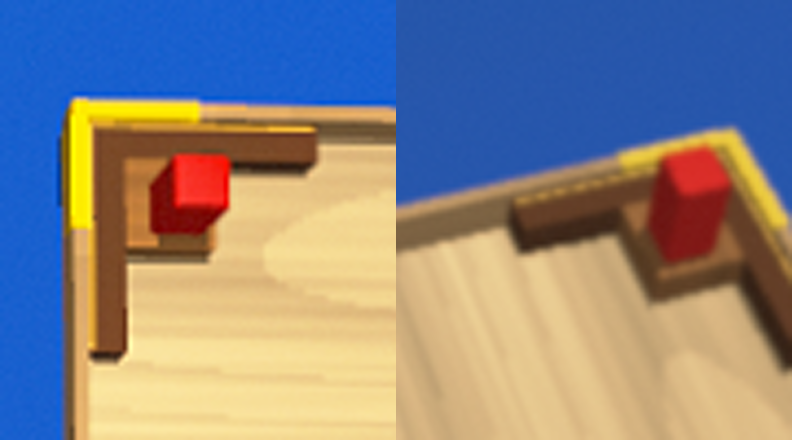

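The square lies flat in the corner, flush along both walls: in the top crop its corner is at (93,127) and its arm ends at (315,145) and (108,355). I'll let the arm settle, check the numbers and hand in.

Call:
{"fn": "send_rows", "kwargs": {
  "deltas": [
    {"translation": [0,0,0],"twist": [0,0,0],"grip": 0.85},
    {"translation": [0,0,0],"twist": [0,0,0],"grip": 0.85}
  ]
}}

```text
clock: 11.55
eef_pos: [0.3844, 0.0774, 0.2015]
tool_rot: [0.001, 1.0, -0.0, 0.002]
ft_force: [-0.4, 0.3, -0.5]
grip_width: 0.0724
```

```bash
python3 - <<'E'
from m import *
c=camera("top");J=c["color"].astype(int)
m=(J[:,:,2]>225)&(J[:,:,1]<80)&(J[:,:,0]<80);m[:,:400]=0;m[:,470:]=0
ys,xs=np.nonzero(m);P=onz(c,xs.mean(),ys.mean(),.091);print(len(xs),P,"rel corner",P[:2]-[.6564,-.1119])
print(bot.job_done())
E
```

```text
127 [ 0.60817404 -0.16010696  0.091     ] rel corner [-0.04822596 -0.04820696]
the job is handed in; nothing more can be done
None
```

I took the dark-wood square by its red handle and lowered it into the taped corner. I pressed it there for about 1.5 s at about 5 N on the far wall and 6 N on the left wall by the wrist force reading. Then I set it on the floor, let go and moved the arm clear, and handed the job in at about 11.6 s.

**Last checks:** both views show the square lying flat and flush along both walls. Its handle axis measured 48 mm from each wall, against 50 mm when flush, which is within the 2 mm calibration.

**What went off plan:**
- An early marker overlay had a sign error in y, which I corrected before moving.
- The tool tilted by about 1° during the press and was levelled before release.
- No check failed at the end.

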